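# Ratchet a welding clamp tight

## Task

Clamp the steel part for welding: take the ratchet wrench from its rest, set its socket fully down over the square head of the clamp screw and, without taking it off the head, swing the handle to and fro between the two pillars (clockwise drives, the way back slips) until the jaw holds the part firmly, that is until the torque has risen by about 0.3 N m above that of the free-running screw; more than about 0.5 N m above damages the part. Then lift the wrench off and lay it (not drop it) back on its rest the way it lay, and leave the part and the other things where they are.

Things in the scene. Friction and masses are not known exactly. Their poses are not given: they have to be found in the camera images.
- fixture: Clamp fixture, fixed to the bench; place and yaw vary. Origin: underside, on the vertical screw axis; x points from the screw to the part. Dark steel base 200 x 130 x 15 mm (x -65 to +135, y +-65); grey column 40 x 46 mm with a collar, up to z 67; the screw head stands on it. The wrench handle belongs on the fixture's -x side, between two pillars, and can swing 38 degrees (0.66 rad) either way from -x.
- pillar_left (a point): Top centre of one of the two upright steel pillars (12 mm diameter, top 115 mm above the bench), 52 mm from the screw axis, at fixture x -27.6, y +44.1 mm. The wrench's neck (24 mm wide between its head and bar) meets it at 38 degrees from the fixture's -x.
- pillar_right (a point): The same for the other pillar, at fixture x -27.6, y -44.1 mm.
- screw_head (a point): Top of the square head of the captive clamp screw, on its axis, 84 mm above the bench; z up, x normal to a flat (same every 90 degrees; at the start along the fixture's x). Square 24 x 24 mm from z 67 to 79.5, stepped in to 21.5 x 21.5 mm up to z 84, then a blunt cone 5 mm high (21 to 12 mm diameter) that helps a socket on. The head keeps its height as it turns.
- screw_corner (a point): One corner of the square head, 79.5 mm above the bench, 17 mm from the screw axis; turns with the screw.
- screw (a joint): Angle of the clamp screw in rad, 0 at the start, growing clockwise from above (tightening), stop at 3.4. The jaw sinks 4 mm per rad. Running free it takes up to 0.5 N m (a steady reading after a stop may be only 0.15 to 0.35) and it stays where it is left. With the pad on the part the torque rises by about 1 N m per rad: a jaw force of F newtons adds 0.004 F N m.
- jaw: Aluminium jaw guided on the column, driven straight down by the screw; its arm carries a stiffly sprung steel pad of 20 mm diameter, 75 mm from the screw axis along the fixture's x. Its origin is the fixture's origin at the start and sinks with it.
- pad_face (a point): Centre of the pad's underside, 52 mm above the bench at the start.
- part: Loose steel part to be clamped: plate 56 x 76 x 10 mm with a round boss (42 mm diameter, 6 mm high) on top, 0.4 kg. Origin: centre of its underside. It lies on a packing block, its boss 6 to 8 mm below the pad at the start (varies): the screw turns 1.5 to 2.0 rad before the pad touches, then about 0.3 rad more.
- wrench: Steel ratchet wrench, about 0.4 kg. Origin: on the socket axis, level with the socket's lower rim. Handle along -x: bar 16 mm wide, 16 mm high, centre line 30 mm above the rim, ending 169 mm from the axis; head 48 mm diameter, z 20 to 40 mm. Clockwise (from above) it takes the socket along after up to 24 degrees of dead travel (one tooth); anticlockwise it slips with under 0.1 N m.
- wrench_grip (a point): Where to hold the handle: centre of the bar, 100 mm from the socket axis; x along the handle towards the head, y across it, z up. The centre of mass lies about 55 mm nearer the head.
- socket_mouth (a point): Centre of the socket's open lower rim; x normal to an inner flat (same every 90 degrees; at the start within 0.4 rad of the handle's line). Square hole 26.4 mm wide, 17.5 mm deep, outside 44 mm diameter. About 6 degrees of play either way on the screw head. Fully seated, its floor rests on the tip of the screw's cone and this point is 12.5 mm below point screw_head.
- rest: Rest of the wrench, fixed, on either side of the fixture. Origin: underside, below the place of the socket axis. Grey plate 205 x 70 x 6 mm (x -170 to +35), black block 22 x 60 mm, top 28 mm above the bench, at x -150. The socket stands on the plate at the origin, the handle lies along the rest's -x on the block, centre line 36 mm above the bench.
- insert: Bystander: loose steel insert 40 x 30 x 28 mm in a grey open tray 160 x 110 x 30 mm on the other side of the fixture. Leave it.
- jar: Bystander: amber glass jar, 48 mm diameter, 55 mm high. Leave it.
- vee: Bystander: steel vee block 50 x 45 x 37 mm. Leave it.
Things that resemble listed ones, but are neither listed nor needed, are in the scene too. Leave any pink look-alike of the part alone.

How it is judged (in metres and radians):
On the way, in this order (a step that is already met when the one before it is completed fails the run):
1. the socket is fully down over the screw head (horizontal distance between socket_mouth and screw_head below 0.003 m and z of socket_mouth in the frame of screw_head below -0.009 m), for 0.1 s.
2. the jaw holds the part with at least 25 N while the socket is still on the head (contact force between jaw and part above 25 N and distance between socket_mouth and screw_head below 0.018 m), for 0.2 s.
At the end, for the whole second after the job is handed in: The jaw presses on the part with 25 to 145 N (0.1 to 0.58 N m above free-running), the part is within 12 mm of where it was, and the wrench lies still on its rest, socket on the plate: origin within 25 mm of the rest's, handle along the rest within 0.25 rad, level within 0.06 rad (contact force between jaw and part above 25 N and distance of part from where it was at the start of the episode below 0.012 m and horizontal distance between wrench and rest below 0.025 m and angle between the x axis of wrench and the x axis of rest, either way round below 0.25 rad and angle between wrench's own z axis and vertical below 0.06 rad and height (world z) of wrench below 0.01 m and linear speed of wrench below 0.02 m/s); the robot touches nothing.
It fails at once if the clamp is overtightened: the jaw presses on the part with more than 145 N (contact force between jaw and part above 145 N).
It fails at once if the screw has been turned but the wrench is off its head before the part is tight (distance of screw_corner from where it was at the start of the episode above 0.007 m and contact force between jaw and part below 25 N and distance between socket_mouth and screw_head above 0.022 m).
It fails at once if the wrench is dropped or thrown (linear speed of wrench above 1.2 m/s).
It fails at once if a bystander is moved by more than 20 mm (distance of any of insert, jar, vee from where it was at the start of the episode above 0.02 m).
It also fails if it takes over 69 s, if anything falls off the work surface, if the arm or the gripper's body presses on something with over 40 N, if the wrist force passes 120 N, or if a joint passes its speed limit or range.

## Robot

A 6-joint arm with a two-finger parallel gripper is mounted at the origin on the work surface. World frame = base frame: x ahead of the robot, y to its left, z up, the work surface at z = 0. Lengths are in mm, angles in rad, forces in N, time in s.
With the tool pointing down it reaches from about 300 to 775 mm from the base axis. Payload 14.6 kg.
Tool frame: the origin (TCP) lies between the finger pads; the fingertips stand 25 mm ahead of it and the grasp point (between the pads) lies 6 mm ahead of it; z points along the fingers, y is the line along which they close (so a half turn about z gives the same grasp; the last joint's range is limited). The gripper opens to 94 mm and grips with 3 to 60 N. Pads are 16 mm wide; open, the fingers measure 119 mm over their backs; the gripper's body (75 mm by 177 mm) begins 78 mm behind the grasp point.
Start: joints at [1.221, 0.3, 1.521, -0, 1.321, -0.067], TCP at [153.473, 528.144, 230.446] pointing down, gripper open.
Joint ranges: [-3.03, 3.03], [-0.79, 2.21], [0.23, 2.52], [-1.04, 4.18], [0, 3.07], [-2.55, 2.55]. Speed limits (rad/s): [2.22, 2.22, 2.57, 3.14, 3.14, 3.14].

## Interface

Orientations are given as [roll, pitch, yaw] about the fixed x, y, z axes, in that order (R = Rz(yaw) Ry(pitch) Rx(roll)).
In Python, from cell import manip gives the robot as it stands. The module is installed in compiled form; this text tells all that it offers.
- The arm moves only by the tool step_arm, never from a script. Its argument "series" is one flat list of numbers, 5 for each row, row after row: the shift along the world's x, y, z in mm, then the turn about the world's z in rad, then the closure, from 0 (fully open) to 1 (shut). In form: [dx, dy, dz, spin, jaw, dx, dy, dz, spin, jaw, ...]. A call has 1 to 20 rows; each row shifts and turns the commanded pose from where the row before left it; what a row does not reach is not made up. A row lasts 1/8 s, in which the tool goes at most 62.5 mm and 10.7 degrees, less where a joint would pass 70% of its speed; a pose out of reach is approached as far as the arm can. A call is refused whole if a number of a shift passes 62.5 or a number of a turn 0.188, either way. A call with a gripper value outside its range is refused whole. The fingers move at their own pace and stop on an object; "squeeze" is the grip in N (left out, the last holds). Time passes only in rows, so rows that do not move let the fingers close. It gives the time, the measured TCP pose, the force, the opening and the grip force at its end, in the units of the state.
- manip.read_state(): the state, without advancing time (a new reading comes with each control period).
- manip.camera(name): name is "scene" or "side" or "wrist"; returns (picture, depth): 384x512x3 uint8, blue, green, red; 384x512 float32, mm along the optical axis (not along the pixel's ray), 0 where there is no reading.
- manip.camera_info(name): a dict with "fovy" (degrees; the focal length in pixels is half the picture's height over the tangent of half this angle, whatever the lens; pixels are square), "cx", "cy" (the principal point, pixels), "eye" and "orientation" of the camera in the world. Camera axes: x right, y down, z forward; pixel columns grow to the right and rows downward; lengths in mm; the calibration is good to about 2 mm. A picture is of the moment at which its call begins: read the wrist's pose just before it. camera_info takes no time and is no camera call; for the wrist camera it gives the pose at the moment of the call.
- manip.sign_off(): hands the job in; it is judged then, once.
The state is a dict: "clock": time; "joints": joint angles; "qd": joint speeds; "effort": joint torques, N m; "eef_pos": TCP position; "eef_rot": TCP orientation; "wrist_force": force on the tool from outside, world axes, zero at the start; "moment": the same for the moment, N m; "finger_gap": finger opening in mm; "finger_force": force on a finger pad.
Only numpy, scipy, OpenCV 4.12 (cv2) and the standard library are available. Lean on these libraries where they do the work, as an engineer would, in place of code of your own. Each camera call takes 0.05 s, during which the arm holds its last target. There are 200 camera calls.

## Working session

There is one attempt and no reset: what is moved stays moved. The work goes in short steps, Python scripts to look and compute and a tool call to move; the robot and the scene stay as the last step left them, time stands still between calls to the robot, and variables do not carry over. Pictures are saved under pics/ and viewed, at most 10 in all, crops included, and the job is handed in when it is done.

Besides the shell and the picture viewer there is one more tool, called after ">>>" by a JSON object that holds its "op" and its "data", one argument or row to a line. step_arm: Moves the arm, as the interface text tells. Its arguments: {"type":"object","properties":{"series":{"type":"array"},"squeeze":{"type":"number"}},"required":["series"]}

```bash
mkdir -p pics
cat > h.py <<'E'
import numpy as np, cv2
from cell import manip
from scipy.spatial.transform import Rotation as R
def snap(name):
    i=manip.camera_info(name); p,d=manip.camera(name)
    np.savez(f'{name}.npz',p=p,d=d,i=np.array([i],dtype=object)); return p,d,i
def load(name):
    z=np.load(f'{name}.npz',allow_pickle=True); return z['p'],z['d'],z['i'][0]
def rot(i):
    o=np.array(i['orientation'],float)
    return o if o.shape==(3,3) else R.from_euler('xyz',o).as_matrix()
def cloud(d,i):
    f=192/np.tan(np.radians(i['fovy'])/2)
    v,u=np.mgrid[:d.shape[0],:d.shape[1]]
    c=np.dstack([(u-i['cx'])/f*d,(v-i['cy'])/f*d,d])
    return c@rot(i).T+np.array(i['eye'])
def pix(i,P):
    f=192/np.tan(np.radians(i['fovy'])/2)
    c=(np.array(P,float)-np.array(i['eye']))@rot(i)
    return c[:2]/c[2]*f+[i['cx'],i['cy']]
E
python3 - <<'E'
from h import *
print(manip.read_state())
a=[]
for n in("scene","side","wrist"):
    p,d,i=snap(n); print(n,i); cv2.imwrite(f'pics/{n}0.png',p)
E
```

```text
{'clock': 0.0, 'joints': array([ 1.22141442e+00,  3.00473249e-01,  1.52157966e+00, -7.94092451e-06,
        1.32067494e+00, -6.65936289e-02]), 'qd': array([ 0.00096493, -0.00067423, -0.00150287, -0.00012508,  0.00055532,
       -0.0001191 ]), 'effort': array([-1.01110843e-03, -5.31799793e+01, -3.52731085e+01,  7.06894859e-02,
        2.43659673e-02, -1.68386773e-04]), 'eef_pos': array([153.39200879, 527.93988685, 229.88572867]), 'eef_rot': array([-3.14045946e+00, -6.78668491e-05,  2.85880631e+00]), 'wrist_force': array([-0.70014635, -0.36980229, -0.70808085]), 'moment': array([-0.0589633 ,  0.00072002, -0.0267397 ]), 'finger_force': 0.0, 'finger_gap': 94.33675008921145}
scene {'fovy': 50.44839531495157, 'cx': 250.3608903525946, 'cy': 188.10471697506293, 'eye': array([1254.82453367, -279.86886727,  626.2220512 ]), 'orientation': array([-2.19688561,  0.0049625 ,  1.14958145])}
side {'fovy': 57.758846366553115, 'cx': 260.15873295194365, 'cy': 191.21840930838678, 'eye': array([ 341.97796654, -471.04007566,  558.13471122]), 'orientation': array([-2.2688379 , -0.01729735, -0.39628131])}
wrist {'fovy': 62.867104504803805, 'cx': 258.1831624645455, 'cy': 191.21439189935708, 'eye': array([ 78.85868557, 549.82313099, 383.77596165]), 'orientation': array([2.87778050e+00, 2.26021325e-03, 1.28975882e+00])}
```

View pics/scene0.png

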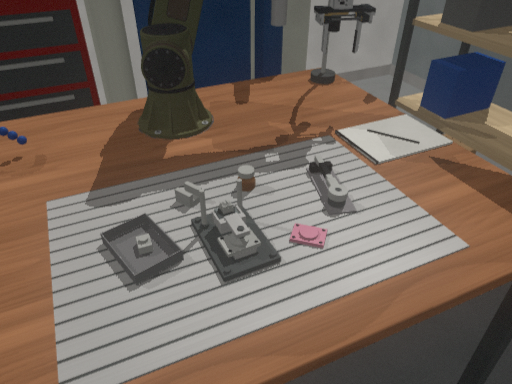

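View pics/side0.png

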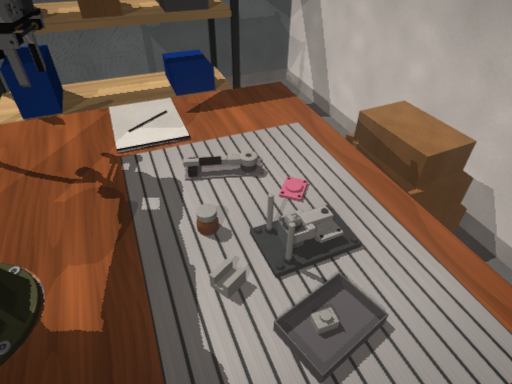

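Scene view: wrench on its rest at (328,188), the fixture with two pillars at (235,237), pillars at (203,207) and (240,195), jar (247,178), vee (190,195), tray with the insert (142,247) and the pink look-alike (309,234). The side view agrees: wrench (222,163) with its head at (249,158), fixture (305,240).

Run:
```python
from h import *
for n,box in(("scene",(160,140,370,290)),("side",(170,140,370,290))):
    p,d,i=load(n); W=cloud(d,i)
    x0,y0,x1,y1=box
    cv2.imwrite(f'pics/{n}1.png',cv2.resize(p[y0:y1,x0:x1],None,fx=3.8,fy=3.8,interpolation=cv2.INTER_CUBIC))
    def show(t,m):
        m=m&(d>0); k,l,s,c=cv2.connectedComponentsWithStats(m.astype('uint8'))
        for j in range(1,k):
            if s[j,4]>=6:
                q=W[l==j]; print(n,t,s[j,4],'pix',c[j].round(),'mean',q.mean(0).round(1),'min',q.min(0).round(),'max',q.max(0).round())
    z=W[...,2]; roi=(W[...,0]>250)&(W[...,0]<850)&(abs(W[...,1])<450)
    show('z105-120',roi&(z>103)&(z<122))
    show('z78-95',roi&(z>78)&(z<95))
    show('z40-52',roi&(z>40)&(z<52))
    # wrench major axis
    u=(325,190) if n=="scene" else (222,163)
    print('wr',W[u[1],u[0]])
```

```text
scene z105-120 30 pix [239. 182.] mean [571.1  -3.9 110.5] min [564.  -9. 104.] max [576.   1. 115.]
scene z105-120 36 pix [201. 192.] mean [573.2 -91.8 109.8] min [566. -96. 103.] max [577. -86. 116.]
scene z78-95 32 pix [239. 191.] mean [572.1  -4.8  86.7] min [567.  -9.  78.] max [575.  -0.  94.]
scene z78-95 34 pix [202. 202.] mean [574.6 -92.5  85.7] min [570. -97.  78.] max [578. -86.  95.]
scene z78-95 86 pix [226. 204.] mean [601.1 -47.7  83.5] min [587. -59.  78.] max [610. -36.  89.]
scene z40-52 406 pix [332. 181.] mean [571.5 246.1  43.2] min [450. 212.  40.] max [637. 284.  47.]
scene z40-52 71 pix [246. 175.] mean [465.6  58.9  46.2] min [448.  42.  40.] max [475.  82.  52.]
scene z40-52 20 pix [240. 205.] mean [571.8  -4.4  45.5] min [566.  -9.  40.] max [575.   2.  51.]
scene z40-52 23 pix [204. 216.] mean [574.1 -92.   45.7] min [570. -97.  40.] max [578. -86.  51.]
scene z40-52 70 pix [220. 226.] mean [621.6 -70.6  45.8] min [585. -77.  40.] max [637. -56.  52.]
scene z40-52 151 pix [238. 240.] mean [675.7 -51.7  42.6] min [652. -68.  40.] max [690. -29.  51.]
wr [5
[... 565 characters left out ...]
 mean [558.9 247.2  43.9] min [449. 212.  40.] max [636. 285.  48.]
side z40-52 82 pix [207. 219.] mean [448.4  47.4  46.1] min [431.  42.  40.] max [470.  61.  52.]
side z40-52 26 pix [269. 221.] mean [566.9  -6.6  45.9] min [563. -10.  40.] max [572.  -1.  52.]
side z40-52 129 pix [324. 225.] mean [668.8 -57.6  43.3] min [650. -69.  40.] max [691. -48.  46.]
side z40-52 45 pix [282. 233.] mean [577.8 -46.5  45.9] min [576. -68.  41.] max [579. -24.  51.]
side z40-52 83 pix [304. 238.] mean [611.8 -75.8  46.1] min [588. -77.  40.] max [637. -72.  52.]
side z40-52 25 pix [289. 251.] mean [569.2 -95.3  45.6] min [565. -97.  40.] max [575. -91.  51.]
wr [544.01266158 244.48326287  32.7616555 ]
```

View pics/scene1.png

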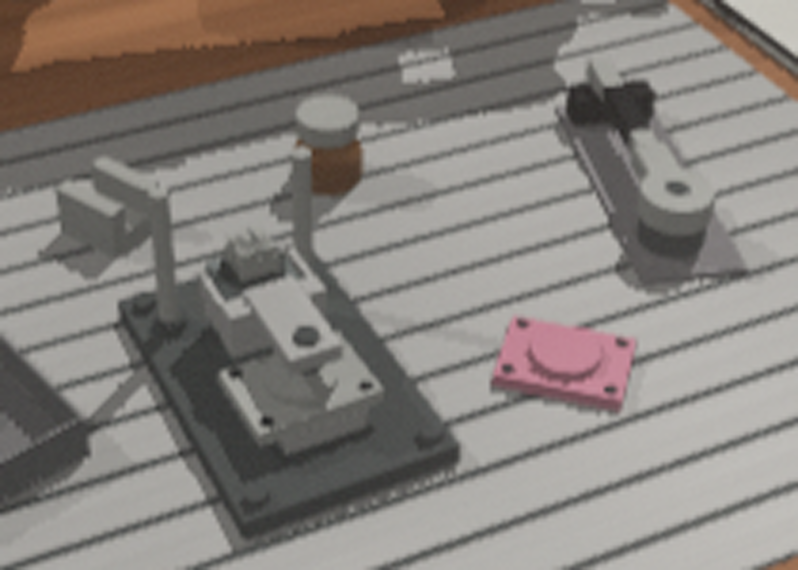

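Run:
```python
from h import *
for n in("scene","side"):
    p,d,i=load(n); W=cloud(d,i); z=W[...,2]
    m=(d>0)&(abs(W[...,1]-248)<45)&(W[...,0]>430)&(W[...,0]<660)
    q=W[m&(z>41)&(z<49)]
    bar=q[(q[:,0]<570)&(q[:,0]>450)]
    for a in range(440,645,15):
        s=q[(q[:,0]>=a)&(q[:,0]<a+15)]
        if len(s): print(n,a,len(s),s[:,1].min().round(),s[:,1].max().round(),np.median(s[:,1]).round(1),np.median(s[:,2]).round(1))
    h=q[q[:,0]>585]; print('head',h.min(0),h.max(0))
```

```text
scene 440 3 270.0 284.0 273.8 41.2
scene 455 16 265.0 283.0 272.9 42.1
scene 470 12 262.0 278.0 269.1 42.1
scene 485 19 259.0 275.0 265.7 42.8
scene 500 17 256.0 270.0 261.0 42.4
scene 515 17 250.0 267.0 260.6 42.5
scene 530 16 249.0 263.0 256.5 42.8
scene 545 18 242.0 259.0 252.0 42.5
scene 560 32 234.0 259.0 246.3 43.3
scene 575 30 231.0 255.0 244.5 42.9
scene 590 49 214.0 256.0 235.8 44.2
scene 605 71 212.0 259.0 234.5 44.2
scene 620 65 214.0 257.0 233.0 44.5
scene 635 8 230.0 242.0 236.4 44.2
head [585.12016714 212.37615601  41.11855421] [636.62660712 258.83787377  46.77773212]
side 440 9 268.0 285.0 274.7 43.4
side 455 24 265.0 283.0 272.9 43.1
side 470 25 261.0 280.0 269.7 42.8
side 485 25 255.0 274.0 265.1 43.6
side 500 25 254.0 272.0 261.1 43.5
side 515 25 248.0 266.0 258.5 43.2
side 530 23 247.0 261.0 253.1 43.4
side 545 26 239.0 260.0 249.4 42.9
side 560 34 233.0 259.0 245.4 43.7
side 575 31 231.0 253.0 240.0 44.1
side 590 55 213.0 256.0 232.6 45.1
side 605 65 212.0 258.0 231.6 45.4
side 620 47 212.0 257.0 233.0 45.2
side 635 2 229.0 238.0 233.5 45.2
head [585.38363026 212.04795884  41.03321767] [636.2033057  257.89577179  47.64030734]
```

What could be taken for the wrench: only the item at scene (328,188), with its round head, bar and black block. The pink plate at (309,234) is the decoy of the part, and the vee at (190,195) and jar at (247,178) are bystanders. In the crop, the wrench head is at (680,195), the bar runs up-left to the black block at (610,105), and the screw head is at (252,255) between pillars (162,255) and (303,200).

>>> {"op": "step_arm", "data": {
  "series": [36, -27, -9, 0.004, 0.4, 36, -27, -9, 0.004, 0.4, 36, -27, -9, 0.004, 0.4, 36, -27, -9, 0.004, 0.4, 36, -27, -9, 0.004, 0.4, 36, -27, -9, 0.004, 0.4, 36, -27, -9, 0.004, 0.4, 36, -27, -9, 0.004, 0.4, 36, -27, -9, 0.004, 0.4, 38, -25, -9, 0.004, 0.4, 0, 0, 0, 0, 0.4, 0, 0, 0, 0, 0.4],
  "squeeze": 60
}}

```text
clock: 1.65
eef_pos: [515.1, 260.3, 140.3]
eef_rot: [-3.141, -0.001, 2.899]
wrist_force: [-0.4, 0.5, 0.2]
finger_gap: 56.2
finger_force: 0.0
```

Run:
```python
from h import *
s=manip.read_state(); print(s['clock'],s['eef_pos'],s['eef_rot'],s['joints'],s['finger_gap'])
p,d,i=snap("wrist"); cv2.imwrite('pics/w1.png',p)
W=cloud(d,i); z=W[...,2]
q=W[(d>0)&(z>41)&(z<50)&(W[...,0]<660)]
for a in range(440,645,15):
    s=q[(q[:,0]>=a)&(q[:,0]<a+15)]
    if len(s)>5: print(a,len(s),np.percentile(s[:,1],[2,98]).round(),np.median(s[:,2]).round(1))
h=q[q[:,0]>585]
if len(h): print('head',np.percentile(h,[1,99],axis=0))
```

```text
1.65 [515.06061241 260.32373397 140.27454436] [-3.14135765e+00 -5.28726396e-04  2.89864093e+00] [ 4.04458878e-01  4.46319567e-01  1.53968262e+00  1.43609134e-04
  1.15615394e+00 -9.23443678e-01] 56.15399624856938
440 363 [ 85. 286.] 43.8
455 530 [ 75. 284.] 43.6
470 381 [263. 281.] 43.5
485 369 [260. 277.] 43.6
500 342 [256. 273.] 43.7
515 335 [252. 269.] 43.7
530 313 [249. 266.] 43.7
545 340 [241. 262.] 43.5
560 429 [237. 261.] 44.4
575 437 [231. 257.] 44.4
590 642 [220. 259.] 45.4
605 108 [239. 262.] 45.4
head [[585.19259136 219.13778236  41.53949817]
 [610.08494745 261.03776066  46.95695538]]
```

View pics/w1.png

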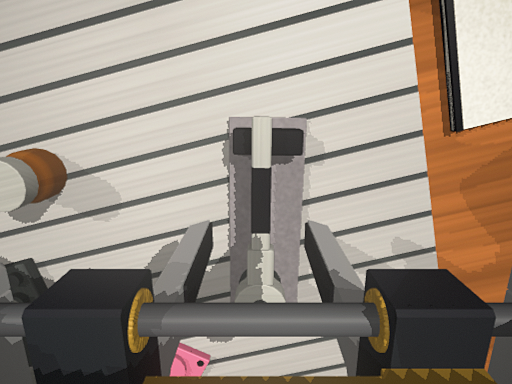

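Wrist view: bar runs upright at column 262 between the open fingers, black block at (268,142), jar at left (35,180); the grasp lines up.

>>> {"op": "step_arm", "data": {
  "series": [0, 1.5, -30, -0.005, 0.4, 0, 0, -30, 0, 0.4, 0, 0, -25, 0, 0.4, 0, 0, -13.5, 0, 0.4, 0, 0, 0, 0, 1, 0, 0, 0, 0, 1, 0, 0, 0, 0, 1, 0, 0, 0, 0, 1, 0, 0, 0, 0, 1],
  "squeeze": 60
}}

```text
clock: 2.82
eef_pos: [515.6, 261.7, 42.3]
eef_rot: [3.141, 0.0, 2.894]
wrist_force: [-1.1, -0.1, 3.1]
finger_gap: 15.4
finger_force: 60.0
```

>>> {"op": "step_arm", "data": {
  "series": [0, 0, 10, 0, 1, 0, 0, 25, 0, 1, 0, 0, 30, 0, 1, 0, 0, 30, 0, 1, 0, 0, 29, 0, 1, 0, 0, 0, 0, 1, 0, 0, 0, 0, 1]
}}

```text
clock: 3.7
eef_pos: [514.9, 261.4, 164.6]
eef_rot: [-3.14, -0.002, 2.894]
wrist_force: [0.3, -0.0, -3.5]
finger_gap: 15.1
finger_force: 60.0
```

```bash
cat >> h.py <<'E'
def wrench(n,top,xy,r=200):
    """points of the upper faces of the wrench: fit tilt along the bar"""
    p,d,i=snap(n); W=cloud(d,i); return p,d,i,W
E
python3 - <<'E'
from h import *
s=manip.read_state(); print(s['clock'],s['eef_pos'],s['eef_rot'],s['wrist_force'],s['moment'])
for n in("scene","side"):
    p,d,i=snap(n); W=cloud(d,i); z=W[...,2]
    m=(d>0)&(z>145)&(z<190)&(W[...,0]>440)&(W[...,0]<660)&(abs(W[...,1]-248)<45)
    q=W[m]; u=np.array([np.cos(-.248),np.sin(-.248)]); t=(q[:,:2]-s['eef_pos'][:2])@u
    for a in range(-70,130,15):
        k=(t>=a)&(t<a+15)
        if k.sum()>4: print(n,a,k.sum(),np.percentile(q[k,2],[5,50,95]).round(1))
E
```

```text
3.7 [514.90633029 261.37485113 164.60347952] [-3.14041585e+00 -1.59810581e-03  2.89367444e+00] [ 0.34258598 -0.00886322 -3.53253075] [ 0.06618375  0.24163431 -0.0307653 ]
scene -70 15 [152.5 163.8 165.9]
scene -55 14 [151.4 159.7 165. ]
scene -25 6 [164.2 164.9 165.6]
scene -10 71 [151.9 169.9 187.7]
scene 5 176 [150.9 167.4 188.2]
scene 20 35 [152.4 163.4 165.4]
scene 35 28 [156.4 163.8 165. ]
scene 50 47 [151.4 164.2 166.5]
scene 65 33 [158.9 164.5 166.3]
scene 80 57 [164.1 165.3 166.4]
scene 95 92 [149.6 164.8 166.6]
scene 110 167 [147.2 158.6 166.1]
scene 125 5 [156.7 162.1 164.1]
side -70 48 [151.7 162.  167.1]
side -55 56 [151.1 161.4 166.4]
side -40 55 [152.5 163.3 166.4]
side -25 58 [151.7 161.6 166.4]
side -10 102 [148.8 167.6 187.6]
side 5 76 [151.1 164.  186.2]
side 20 59 [152.2 162.2 166.1]
side 35 58 [151.  161.8 166.5]
side 50 70 [151.5 162.  166.3]
side 65 61 [151.2 163.5 166.3]
side 80 95 [149.  165.  167.1]
side 95 104 [149.3 165.6 166.9]
side 110 73 [149.7 164.9 167.2]
```

>>> {"op": "step_arm", "data": {
  "series": [0, -20, 0, 0.04, 1, -0.7, -40, 0, 0.08, 1, -0.7, -40, 0, 0.08, 1, -0.7, -40, 0, 0.08, 1, -0.7, -40, 0, 0.08, 1, -0.7, -40, 0, 0.08, 1, -0.7, -40, 0, 0.08, 1, -0.7, -40, 0, 0.08, 1, -0.7, -35, 0, 0.08, 1, -0.7, -20, 0, 0.038, 1, 0, 0, 0, 0, 1, 0, 0, 0, 0, 1]
}}

```text
clock: 5.3
eef_pos: [509.0, -92.8, 165.4]
eef_rot: [3.141, -0.001, -2.672]
wrist_force: [-0.9, 0.2, -3.3]
finger_gap: 15.5
finger_force: 60.0
```

Run:
```python
from h import *
s=manip.read_state(); print(s['clock'],s['eef_pos'],s['eef_rot'],s['wrist_force'],s['joints'])
o=[]
for n in("scene","side"):
    p0,d0,i0=load(n); p,d,i=snap(n); W=cloud(d,i); z=W[...,2]
    m=(d>0)&(z>163)&(z<170)&(np.hypot(W[...,0]-598,W[...,1]+48)<33)
    q=W[m]; c,r=cv2.minEnclosingCircle(q[:,:2].astype('float32')); print(n,'head c',c,r,np.median(q[:,2]),len(q))
    c0=pix(i,[598,-48,90]).astype(int)
    o.append(cv2.resize(p[c0[1]-70:c0[1]+40,c0[0]-50:c0[0]+50],(400,440),interpolation=cv2.INTER_CUBIC))
cv2.imwrite('pics/a2.png',np.hstack(o))
```

```text
5.3 [508.98617874 -92.79695259 165.4040745 ] [ 3.14091171e+00 -7.64512491e-04 -2.67189352e+00] [-0.93639554  0.19637281 -3.25472375] [-2.51140545e-01  2.92829891e-01  1.68902050e+00  7.59990801e-06
  1.16076604e+00 -2.29163878e+00]
scene head c (594.9766235351562, -50.89948654174805) 29.206937789916992 166.32580387548708 294
side head c (570.2454833984375, -59.62594985961914) 6.558894634246826 166.91036274749843 13
```

View pics/a2.png

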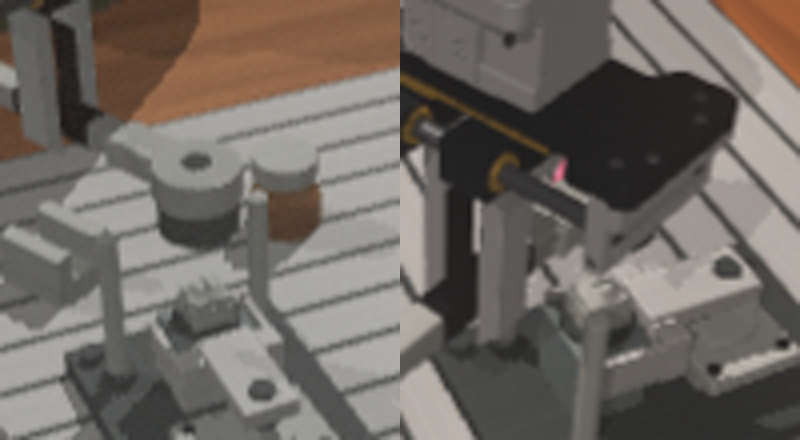

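The left half (scene) shows the wrench head at (198,162) above the screw head at (207,305), between pillars (115,300) and (258,230). The right half (side) is mostly hidden by the gripper.

Run:
```python
from h import *
p,d,i=load("scene"); W=cloud(d,i); z=W[...,2]
u=np.array([np.cos(.4697),np.sin(.4697)]); n=np.array([-u[1],u[0]]); g=np.array([508.99,-92.8])
q=W[(d>0)&(z>164)&(z<169)]; t=(q[:,:2]-g)@u; v=(q[:,:2]-g)@n
for a in range(20,135,10):
    k=(t>=a)&(t<a+10)&(abs(v)<40)
    if k.sum()>3: print(a,k.sum(),v[k].min().round(1),v[k].max().round(1),np.median(q[k,2]).round(1))
k=(abs(v)<30)&(t<135); print('tmax',np.sort(t[k])[-6:])
for lo,hi in((86.5,93),(81,86.5)):
    k=(d>0)&(z>lo)&(z<hi)&(np.hypot(W[...,0]-598,W[...,1]+48)<22); s=W[k]; print(lo,k.sum(),s.mean(0).round(1),s.min(0).round(1),s.max(0).round(1))
```

```text
20 19 -9.4 7.5 165.1
30 15 -8.0 6.1 165.5
40 20 -12.5 7.6 165.3
50 28 -12.7 10.4 165.9
60 33 -12.6 9.2 165.9
70 26 -12.0 9.5 165.6
80 45 -21.0 16.4 166.9
90 60 -24.3 23.1 166.5
100 67 -24.3 22.5 166.5
110 54 -22.3 19.7 166.1
120 15 -8.9 9.7 165.8
tmax [122.4383835  122.74614212 123.48858207 123.49748101 123.79079862
 124.37514103]
86.5 20 [597.5 -46.7  87.6] [591.5 -53.2  86.6] [604.7 -41.7  89. ]
81 47 [601.7 -47.8  83.6] [588.1 -57.2  81.1] [608.7 -35.3  86.5]
```

>>> {"op": "step_arm", "data": {
  "series": [-0.5, 0.9, -15, 0, 1, 0, 0, -15, 0, 1, 0, 0, -6, 0, 1, 0, 0, -3, 0, 1, 0, 0, -3, 0, 1, 0, 0, -2, 0, 1, 0, 0, 0, 0, 1]
}}

```text
clock: 6.28
eef_pos: [508.7, -92.5, 122.0]
eef_rot: [-3.141, 0.0, -2.671]
wrist_force: [-0.1, -0.2, -3.8]
finger_gap: 15.4
finger_force: 60.0
```

>>> {"op": "step_arm", "data": {
  "series": [0, 0, -1.5, 0, 1, 0, 0, -1.5, 0, 1, 0, 0, 0, 0, 1, 0, 0, 0, 0, 1]
}}

```text
clock: 6.78
eef_pos: [508.8, -92.6, 119.3]
eef_rot: [-3.141, 0.0, -2.671]
wrist_force: [-2.7, -0.5, 3.4]
finger_gap: 15.7
finger_force: 60.0
```

```bash
cat >> h.py <<'E'
def arc(psi0,dpsi,n,r=100.,dz=0):
    """rows to swing the grip about the screw: wrench yaw psi0 -> psi0+dpsi"""
    a=psi0+np.linspace(0,dpsi,n+1); P=-r*np.c_[np.cos(a),np.sin(a)]; D=np.diff(P,axis=0)
    print([[round(x,1),round(y,1),dz,round(dpsi/n,3)] for x,y in D])
E
python3 -c "
from h import *
arc(.47,-.99,11)"
```

```text
[[np.float64(-3.7), np.float64(8.2), 0, -0.09], [np.float64(-3.0), np.float64(8.5), 0, -0.09], [np.float64(-2.2), np.float64(8.7), 0, -0.09], [np.float64(-1.4), np.float64(8.9), 0, -0.09], [np.float64(-0.6), np.float64(9.0), 0, -0.09], [np.float64(0.2), np.float64(9.0), 0, -0.09], [np.float64(1.0), np.float64(8.9), 0, -0.09], [np.float64(1.8), np.float64(8.8), 0, -0.09], [np.float64(2.6), np.float64(8.6), 0, -0.09], [np.float64(3.4), np.float64(8.3), 0, -0.09], [np.float64(4.1), np.float64(8.0), 0, -0.09]]
```

>>> {"op": "step_arm", "data": {
  "series": [-3.7, 8.2, -1, -0.09, 1, -3.0, 8.5, 0, -0.09, 1, 0, 0, 0, 0, 1]
}}

```text
clock: 7.15
eef_pos: [502.3, -75.5, 118.6]
eef_rot: [-3.141, 0.001, -2.852]
wrist_force: [-3.0, -2.1, 5.0]
finger_gap: 15.3
finger_force: 60.0
```

>>> {"op": "step_arm", "data": {
  "series": [-2.2, 8.7, -0.5, -0.09, 1, -1.4, 8.9, 0, -0.09, 1, 0, 0, 0, 0, 1]
}}

```text
clock: 7.52
eef_pos: [499.0, -57.9, 118.2]
eef_rot: [-3.141, 0.002, -3.032]
wrist_force: [-1.8, -2.4, 5.5]
finger_gap: 15.7
finger_force: 60.0
```

>>> {"op": "step_arm", "data": {
  "series": [-0.6, 9.0, -0.5, -0.09, 1, 0.2, 9.0, 0, -0.09, 1, 0, 0, 0, 0, 1]
}}

```text
clock: 7.9
eef_pos: [498.8, -39.9, 117.9]
eef_rot: [-3.141, 0.003, 3.071]
wrist_force: [-1.7, -2.0, 6.1]
finger_gap: 15.4
finger_force: 60.0
```

>>> {"op": "step_arm", "data": {
  "series": [1.0, 8.9, 0, -0.09, 1, 1.8, 8.8, 0, -0.09, 1, 0, 0, 0, 0, 1]
}}

```text
clock: 8.28
eef_pos: [501.7, -22.2, 117.8]
eef_rot: [3.141, 0.003, 2.891]
wrist_force: [-2.0, -1.8, 4.4]
finger_gap: 15.6
finger_force: 60.0
```

Run:
```python
from h import *
s=manip.read_state(); print(s['clock'],s['eef_pos'],s['eef_rot'],s['wrist_force'],s['moment'])
o=[]
for n in("scene","side"):
    p,d,i=snap(n)
    c0=pix(i,[598,-48,90]).astype(int)
    o.append(cv2.resize(p[c0[1]-50:c0[1]+50,c0[0]-50:c0[0]+50],(400,400),interpolation=cv2.INTER_CUBIC))
cv2.imwrite('pics/a3.png',np.hstack(o))
```

```text
8.275 [501.68246474 -22.23121093 117.78786234] [3.14141222e+00 2.77583065e-03 2.89078831e+00] [-2.04328683 -1.80582566  4.37273521] [-0.61311257 -0.35923257 -0.18390385]
```

View pics/a3.png

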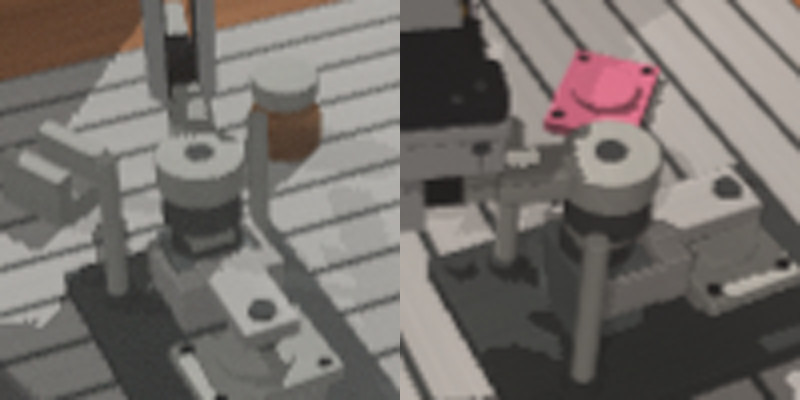

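The wrench head (scene crop (200,150), side crop (612,152)) stands centred over the screw, with the square head still visible below the socket at (205,240): not down yet.

```bash
cat >> h.py <<'E'
def tilt(take=True):
    s=manip.read_state(); psi=s['eef_rot'][2]+np.pi; g=s['eef_pos'][:2]; u=np.array([np.cos(psi),np.sin(psi)]); n=np.array([-u[1],u[0]])
    for c in("scene","side"):
        p,d,i=snap(c) if take else load(c); W=cloud(d,i).reshape(-1,3)[d.ravel()>0]
        t=(W[:,:2]-g)@u; v=(W[:,:2]-g)@n; q=W[:,2]; zc=s['eef_pos'][2]
        bz=[]
        for a,b,w in((-60,-15,5),(20,60,5),(80,122,20)):
            k=(t>a)&(t<b)&(abs(v)<w)&(abs(q-zc)<12); bz.append(np.percentile(q[k],[50,80]).round(1).tolist() if k.sum()>4 else None)
        k=(t>75)&(t<135)&(abs(v)<35)&(q>bz[2][1]-2 if bz[2] else q>1e9)&(q<zc+14)
        e=[t[k].max().round(1),v[k].min().round(1),v[k].max().round(1)] if k.sum()>4 else None
        print(c,'z tail,mid,head',bz,'head tmax,vmin,vmax',e, 'centre',(g+(e[0]-24)*u+(e[1]+e[2])/2*n).round(1) if e else None)
E
python3 - <<'E'
from h import *
tilt(False)
E
```

```text
scene z tail,mid,head [[117.0, 117.7], [119.7, 120.3], [121.9, 122.8]] head tmax,vmin,vmax [np.float64(125.1), np.float64(-23.7), np.float64(21.5)] centre [599.3 -48.6]
side z tail,mid,head [[118.1, 118.6], [120.9, 121.5], [123.1, 123.9]] head tmax,vmin,vmax [np.float64(123.6), np.float64(-24.5), np.float64(22.1)] centre [597.8 -48.3]
```

>>> {"op": "step_arm", "data": {
  "series": [2.6, 8.6, 0, -0.09, 1, 0, 0, 0, 0, 1, 3.4, 8.3, 0, -0.09, 1, 0, 0, 0, 0, 1]
}}

```text
clock: 8.88
eef_pos: [506.6, -5.2, 116.6]
eef_rot: [-3.142, -0.001, 2.713]
wrist_force: [-0.4, -0.5, -2.9]
finger_gap: 15.5
finger_force: 60.0
```

>>> {"op": "step_arm", "data": {
  "series": [0, 0, -2, 0, 1, 0, 0, -2, 0, 1, 0, 0, 0, 0, 1]
}}

```text
clock: 9.25
eef_pos: [506.6, -5.6, 112.6]
eef_rot: [-3.141, -0.001, 2.712]
wrist_force: [-0.2, 1.5, -3.3]
finger_gap: 15.6
finger_force: 60.0
```

>>> {"op": "step_arm", "data": {
  "series": [0, 0, -2, 0, 1, 0, 0, -1, 0, 1, 0, 0, 0, 0, 1]
}}

```text
clock: 9.62
eef_pos: [506.6, -5.5, 109.8]
eef_rot: [-3.141, -0.0, 2.712]
wrist_force: [-4.0, 1.5, -0.8]
finger_gap: 15.4
finger_force: 60.0
```

Run:
```python
from h import *
tilt(); s=manip.read_state(); print(s['moment'],s['joints'][5])
```

```text
scene z tail,mid,head [[110.1, 110.6], [110.2, 111.3], [111.4, 112.2]] head tmax,vmin,vmax [np.float64(123.7), np.float64(-22.9), np.float64(23.5)] centre [597.4 -46.8]
side z tail,mid,head [[111.4, 112.0], [111.3, 112.1], [112.4, 113.1]] head tmax,vmin,vmax [np.float64(124.7), np.float64(-24.9), np.float64(22.9)] centre [597.7 -48.4]
[0.48291779 0.71315327 0.10735577] -1.2242943049194464
```

```bash
cat >> h.py <<'E'
S=np.array([597.5,-47.3])
def fmt(psi0,psi1,n):
    a=np.linspace(psi0,psi1,n+1); P=-100*np.c_[np.cos(a),np.sin(a)]; P=P.round(1); D=np.diff(P,axis=0)
    print(', '.join(f'{x:.1f}, {y:.1f}, 0, {(psi1-psi0)/n:.3f}, 1' for x,y in D))
def tau():
    s=manip.read_state(); r=(s['eef_pos'][:2]-S)/1000; F=s['wrist_force']; psi=s['eef_rot'][2]-np.pi; psi+=2*np.pi*(psi<-3)
    print('t',round(s['clock'],2),'psi',round(psi,3),'pos',s['eef_pos'].round(1),'R',round(np.hypot(*r)*1000,1),'F',F.round(1),'Mz',s['moment'][2].round(3),'tau',round(s['moment'][2]+r[0]*F[1]-r[1]*F[0],3))
E
python3 -c "
from h import *
tau()
fmt(-.43,.55,7); fmt(.55,-.53,9)"
```

```text
t 9.72 psi -0.43 pos [506.7  -5.5 109.9] R 100.0 F [-3.5  1.9 -0.7] Mz 0.107 tau 0.078
-4.9, -13.1, 0, 0.140, 1, -3.1, -13.7, 0, 0.140, 1, -1.1, -13.9, 0, 0.140, 1, 0.8, -14.0, 0, 0.140, 1, 2.8, -13.7, 0, 0.140, 1, 4.7, -13.2, 0, 0.140, 1, 6.4, -12.4, 0, 0.140, 1
-5.6, 10.6, 0, -0.120, 1, -4.3, 11.2, 0, -0.120, 1, -3.0, 11.6, 0, -0.120, 1, -1.6, 11.9, 0, -0.120, 1, -0.1, 12.0, 0, -0.120, 1, 1.3, 11.9, 0, -0.120, 1, 2.8, 11.7, 0, -0.120, 1, 4.1, 11.3, 0, -0.120, 1, 5.4, 10.7, 0, -0.120, 1
```

>>> {"op": "step_arm", "data": {
  "series": [-4.9, -13.1, 0, 0.14, 1, -3.1, -13.7, 0, 0.14, 1, -1.1, -13.9, 0, 0.14, 1, 0.8, -14.0, 0, 0.14, 1, 2.8, -13.7, 0, 0.14, 1, 4.7, -13.2, 0, 0.14, 1, 6.4, -12.4, 0, 0.14, 1, 0, 0, 0, 0, 1, 0, 0, 0, 0, 1]
}}

```text
clock: 10.85
eef_pos: [512.2, -99.3, 109.8]
eef_rot: [-3.142, -0.0, -2.594]
wrist_force: [0.0, 0.6, -3.1]
finger_gap: 15.4
finger_force: 60.0
```

```bash
python3 -c "
from h import *
tau();tilt()"
```

```text
t 10.85 psi 0.547 pos [512.2 -99.3 109.8] R 99.9 F [ 0.   0.6 -3.1] Mz 0.086 tau 0.038
scene z tail,mid,head [[110.3, 110.6], [109.9, 110.6], [111.0, 111.8]] head tmax,vmin,vmax [np.float64(124.3), np.float64(-23.8), np.float64(22.3)] centre [598.2 -47.8]
side z tail,mid,head [[111.5, 112.1], [110.8, 111.3], None] head tmax,vmin,vmax None centre None
```

>>> {"op": "step_arm", "data": {
  "series": [-5.6, 10.6, 0, -0.12, 1, -4.3, 11.2, 0, -0.12, 1, -3.0, 11.6, 0, -0.12, 1, -1.6, 11.9, 0, -0.12, 1, -0.1, 12.0, 0, -0.12, 1, 1.3, 11.9, 0, -0.12, 1, 2.8, 11.7, 0, -0.12, 1, 4.1, 11.3, 0, -0.12, 1, 5.4, 10.7, 0, -0.12, 1, 0, 0, 0, 0, 1, 0, 0, 0, 0, 1]
}}

```text
clock: 12.32
eef_pos: [510.3, 4.1, 109.7]
eef_rot: [-3.141, -0.003, 2.611]
wrist_force: [-8.1, 3.3, -0.3]
finger_gap: 15.3
finger_force: 60.0
```

```bash
cat >> h.py <<'E'
def padz():
    out=[]
    for c in("scene","side"):
        p,d,i=load(c); W=cloud(d,i).reshape(-1,3)[d.ravel()>0]
        x=np.array([1,.022]);y=np.array([-.022,1]); a=(W[:,:2]-S)@x; b=(W[:,:2]-S)@y
        k=(abs(a-62)<12)&(abs(b)<9)&(W[:,2]>45)&(W[:,2]<85); out.append((k.sum(),np.percentile(W[k,2],[50,80]).round(2).tolist() if k.sum() else None))
    print('jaw arm top',out)
E
python3 -c "
from h import *
tau();padz();tilt();tau();padz()"
```

```text
t 12.32 psi -0.531 pos [510.3   4.1 109.7] R 101.3 F [-8.1  3.3 -0.3] Mz 0.208 tau 0.337
jaw arm top [(np.int64(61), [68.94, 69.94]), (np.int64(23), [69.72, 72.5])]
scene z tail,mid,head [[109.8, 110.7], [109.6, 110.5], [110.7, 111.5]] head tmax,vmin,vmax [np.float64(125.5), np.float64(-22.1), np.float64(23.6)] centre [598.2 -46.6]
side z tail,mid,head [[111.2, 111.7], [110.7, 111.6], [111.8, 112.5]] head tmax,vmin,vmax [np.float64(124.1), np.float64(-23.4), np.float64(24.0)] centre [596.7 -46.3]
t 12.43 psi -0.531 pos [510.2   4.  109.7] R 101.2 F [-8.4  2.9 -0.1] Mz 0.211 tau 0.391
jaw arm top [(np.int64(56), [65.56, 66.72]), (np.int64(76), [66.27, 67.58])]
```

```bash
python3 -c "
from h import *
fmt(-.53,.55,7)"
```

```text
-6.7, -13.9, 0, 0.154, 1, -4.6, -14.7, 0, 0.154, 1, -2.2, -15.3, 0, 0.154, 1, 0.2, -15.4, 0, 0.154, 1, 2.5, -15.2, 0, 0.154, 1, 4.8, -14.6, 0, 0.154, 1, 7.0, -13.8, 0, 0.154, 1
```

>>> {"op": "step_arm", "data": {
  "series": [-6.7, -13.9, 0, 0.154, 1, -4.6, -14.7, 0, 0.154, 1, -2.2, -15.3, 0, 0.154, 1, 0.2, -15.4, 0, 0.154, 1, 2.5, -15.2, 0, 0.154, 1, 4.8, -14.6, 0, 0.154, 1, 7.0, -13.8, 0, 0.154, 1, 0, 0, 0, 0, 1, 0, 0, 0, 0, 1]
}}

```text
clock: 13.55
eef_pos: [512.0, -99.1, 109.8]
eef_rot: [3.141, -0.0, -2.597]
wrist_force: [-1.9, -0.0, -3.1]
finger_gap: 15.1
finger_force: 60.0
```

```bash
python3 -c "
from h import *
tau();tilt();padz()"
```

```text
t 13.55 psi 0.544 pos [512.  -99.1 109.8] R 99.9 F [-1.9 -0.  -3.1] Mz 0.206 tau 0.111
scene z tail,mid,head [[110.5, 111.0], [109.9, 110.5], [110.6, 111.5]] head tmax,vmin,vmax [np.float64(124.0), np.float64(-26.3), np.float64(22.8)] centre [598.5 -48.8]
side z tail,mid,head [[111.6, 112.4], [110.4, 111.1], None] head tmax,vmin,vmax None centre None
jaw arm top [(np.int64(63), [65.86, 67.76]), (np.int64(30), [66.21, 68.65])]
```

>>> {"op": "step_arm", "data": {
  "series": [-5.6, 10.6, 0, -0.12, 1, -4.3, 11.2, 0, -0.12, 1, -3.0, 11.6, 0, -0.12, 1, -1.6, 11.9, 0, -0.12, 1, -0.1, 12.0, 0, -0.12, 1, 1.3, 11.9, 0, -0.12, 1, 0, 0, 0, 0, 1, 0, 0, 0, 0, 1]
}}

```text
clock: 14.65
eef_pos: [498.2, -29.7, 109.8]
eef_rot: [-3.142, -0.002, 2.969]
wrist_force: [-6.3, 1.9, -2.7]
finger_gap: 15.2
finger_force: 60.1
```

```bash
python3 -c "
from h import *
tau();tilt();padz();tau()"
```

```text
t 14.65 psi -0.173 pos [498.2 -29.7 109.8] R 100.8 F [-6.3  1.9 -2.7] Mz 0.288 tau 0.213
scene z tail,mid,head [[110.4, 111.3], [109.6, 110.6], [110.3, 111.4]] head tmax,vmin,vmax [np.float64(125.2), np.float64(-22.3), np.float64(23.2)] centre [598.  -46.7]
side z tail,mid,head [[111.4, 111.9], None, [111.4, 112.1]] head tmax,vmin,vmax [np.float64(123.3), np.float64(-23.1), np.float64(23.0)] centre [596.1 -46.8]
jaw arm top [(np.int64(60), [63.8, 65.51]), (np.int64(79), [64.32, 65.8])]
t 14.75 psi -0.173 pos [498.2 -29.8 109.7] R 100.8 F [-6.6  0.2 -1.8] Mz 0.275 tau 0.366
```

>>> {"op": "step_arm", "data": {
  "series": [2.8, 11.7, 0, -0.12, 1, 4.1, 11.3, 0, -0.12, 1, 5.4, 10.7, 0, -0.12, 1, 0, 0, 0, 0, 1, 0, 0, 0, 0, 1]
}}

```text
clock: 15.38
eef_pos: [510.4, 4.2, 109.7]
eef_rot: [-3.141, -0.002, 2.609]
wrist_force: [-8.4, 3.1, -1.9]
finger_gap: 15.5
finger_force: 60.0
```

```bash
python3 -c "
from h import *
tau();tilt();padz();tau()"
```

```text
t 15.38 psi -0.533 pos [510.4   4.2 109.7] R 101.2 F [-8.4  3.1 -1.9] Mz 0.196 tau 0.357
scene z tail,mid,head [[109.6, 109.9], [109.9, 110.5], [110.4, 111.2]] head tmax,vmin,vmax [np.float64(124.9), np.float64(-21.9), np.float64(23.8)] centre [597.8 -46.2]
side z tail,mid,head [[111.4, 111.9], [110.4, 111.4], [111.4, 112.2]] head tmax,vmin,vmax [np.float64(124.2), np.float64(-23.9), np.float64(23.3)] centre [596.6 -46.9]
jaw arm top [(np.int64(57), [62.51, 64.1]), (np.int64(71), [63.1, 64.57])]
t 15.47 psi -0.533 pos [510.4   4.2 109.7] R 101.2 F [-6.8  2.8 -1.3] Mz 0.153 tau 0.26
```

>>> {"op": "step_arm", "data": {
  "series": [-6.7, -13.9, 0, 0.154, 1, -4.6, -14.7, 0, 0.154, 1, -2.2, -15.3, 0, 0.154, 1, 0.2, -15.4, 0, 0.154, 1, 2.5, -15.2, 0, 0.154, 1, 4.8, -14.6, 0, 0.154, 1, 7.0, -13.8, 0, 0.154, 1, 0, 0, 0, 0, 1, 0, 0, 0, 0, 1]
}}

```text
clock: 16.6
eef_pos: [512.2, -99.0, 110.0]
eef_rot: [-3.142, 0.0, -2.599]
wrist_force: [-0.5, 0.9, -3.0]
finger_gap: 15.5
finger_force: 60.0
```

```bash
cat >> h.py <<'E'
def tavg(n=6):
    o=[]
    for _ in range(n):
        s=manip.read_state(); r=(s['eef_pos'][:2]-S)/1000; F=s['wrist_force']
        o.append([s['moment'][2]+r[0]*F[1]-r[1]*F[0],s['moment'][2],*F]); manip.camera("side")
    psi=s['eef_rot'][2]-np.pi; psi+=2*np.pi*(psi<-3)
    print('t',round(s['clock'],2),'psi',round(psi,3),s['eef_pos'].round(1),'tau',np.mean(o,0).round(3),'sd',np.std(o,0)[0].round(3))
E
python3 -c "
from h import *
tavg(); tilt(); padz()"
```

```text
t 16.85 psi 0.545 [512.4 -99.2 110. ] tau [-0.005  0.098 -0.454  0.93  -3.921] sd 0.054
scene z tail,mid,head [[110.3, 111.2], [110.2, 111.1], [111.2, 112.0]] head tmax,vmin,vmax [np.float64(123.5), np.float64(-25.7), np.float64(21.7)] centre [598.5 -49.4]
side z tail,mid,head [[111.6, 112.1], [111.2, 111.9], None] head tmax,vmin,vmax None centre None
jaw arm top [(np.int64(60), [62.52, 63.53]), (np.int64(30), [63.36, 65.49])]
```

>>> {"op": "step_arm", "data": {
  "series": [-5.6, 10.6, 0, -0.12, 1, -4.3, 11.2, 0, -0.12, 1, -3.0, 11.6, 0, -0.12, 1, 0, 0, 0, 0, 1, 0, 0, 0, 0, 1]
}}

```text
clock: 17.62
eef_pos: [499.0, -66.3, 109.8]
eef_rot: [3.141, -0.002, -2.952]
wrist_force: [-5.6, 0.6, -2.4]
finger_gap: 15.4
finger_force: 60.2
```

```bash
python3 -c "
from h import *
tavg(); tilt(); padz()"
```

```text
t 17.88 psi 0.189 [499.  -66.4 109.7] tau [ 0.255  0.456 -5.894  0.892 -1.577] sd 0.034
scene z tail,mid,head [[110.6, 110.8], [109.9, 110.4], [110.5, 111.4]] head tmax,vmin,vmax [np.float64(124.2), np.float64(-22.8), np.float64(23.8)] centre [597.3 -47.1]
side z tail,mid,head [[111.2, 112.0], None, [111.7, 112.4]] head tmax,vmin,vmax [np.float64(124.1), np.float64(-23.1), np.float64(6.9)] centre [598.8 -55.5]
jaw arm top [(np.int64(59), [61.9, 62.87]), (np.int64(79), [62.67, 63.7])]
```

>>> {"op": "step_arm", "data": {
  "series": [-0.7, 5.0, 0, -0.05, 1, -0.5, 5.0, 0, -0.05, 1, 0, 0, 0, 0, 1, 0, 0, 0, 0, 1]
}}

```text
clock: 18.52
eef_pos: [497.5, -56.5, 109.7]
eef_rot: [3.141, -0.003, -3.052]
wrist_force: [-8.7, -0.3, 0.3]
finger_gap: 15.5
finger_force: 60.2
```

```bash
python3 -c "
from h import *
tavg(); snap('scene');snap('side'); padz()"
```

```text
t 18.77 psi 0.089 [497.5 -56.6 109.7] tau [ 0.402  0.485 -8.661  0.035 -0.094] sd 0.04
jaw arm top [(np.int64(59), [61.73, 63.25]), (np.int64(76), [62.41, 63.47])]
```

>>> {"op": "step_arm", "data": {
  "series": [-0.4, 5.0, 0, -0.05, 1, -0.2, 5.0, 0, -0.05, 1, 0, 0, 0, 0, 1, 0, 0, 0, 0, 1]
}}

```text
clock: 19.42
eef_pos: [496.9, -46.5, 109.7]
eef_rot: [3.142, -0.003, 3.131]
wrist_force: [-8.6, 0.4, -0.1]
finger_gap: 15.7
finger_force: 60.2
```

```bash
python3 -c "
from h import *
tavg(); snap('scene');snap('side'); padz()"
```

```text
t 19.68 psi -0.011 [496.9 -46.5 109.7] tau [ 0.413  0.432 -8.62   0.262 -0.276] sd 0.02
jaw arm top [(np.int64(57), [61.14, 62.63]), (np.int64(76), [61.67, 62.88])]
```

>>> {"op": "step_arm", "data": {
  "series": [0.2, 5.0, 0, -0.05, 1, 0.3, 5.0, 0, -0.05, 1, 0, 0, 0, 0, 1, 0, 0, 0, 0, 1]
}}

```text
clock: 20.32
eef_pos: [497.4, -36.4, 109.7]
eef_rot: [-3.141, -0.003, 3.031]
wrist_force: [-8.8, 1.3, 0.4]
finger_gap: 15.7
finger_force: 60.2
```

```bash
python3 -c "
from h import *
tavg(); snap('scene');snap('side'); padz()"
```

```text
t 20.57 psi -0.11 [497.3 -36.4 109.7] tau [ 0.483  0.431 -8.784  0.43   0.309] sd 0.078
jaw arm top [(np.int64(62), [60.46, 61.7]), (np.int64(74), [61.47, 63.05])]
```

>>> {"op": "step_arm", "data": {
  "series": [0.6, 5.0, 0, -0.05, 1, 0.8, 4.9, 0, -0.05, 1, 0, 0, 0, 0, 1, 0, 0, 0, 0, 1]
}}

```text
clock: 21.22
eef_pos: [498.8, -26.5, 109.7]
eef_rot: [-3.141, -0.003, 2.931]
wrist_force: [-8.5, 0.6, -1.5]
finger_gap: 15.5
finger_force: 60.2
```

```bash
python3 -c "
from h import *
tavg(); snap('scene');snap('side'); padz()"
```

```text
t 21.48 psi -0.211 [498.7 -26.6 109.7] tau [ 0.588  0.454 -8.626  0.455 -0.144] sd 0.074
jaw arm top [(np.int64(63), [60.22, 61.44]), (np.int64(78), [61.36, 62.86])]
```

>>> {"op": "step_arm", "data": {
  "series": [0.7, 3.0, 0, -0.03, 1, 0.8, 2.9, 0, -0.03, 1, 0, 0, 0, 0, 1, 0, 0, 0, 0, 1]
}}

```text
clock: 22.12
eef_pos: [500.1, -20.7, 109.7]
eef_rot: [-3.141, -0.003, 2.871]
wrist_force: [-9.3, 0.8, -0.5]
finger_gap: 15.0
finger_force: 60.2
```

```bash
python3 -c "
from h import *
tavg(10); snap('scene');snap('side'); padz(); tilt(False)"
```

```text
t 22.57 psi -0.271 [500.1 -20.7 109.6] tau [ 0.638  0.417 -9.919  0.443  0.296] sd 0.054
jaw arm top [(np.int64(61), [60.12, 61.85]), (np.int64(77), [61.19, 62.33])]
scene z tail,mid,head [[110.2, 111.1], [109.4, 110.0], [110.7, 111.5]] head tmax,vmin,vmax [np.float64(124.4), np.float64(-20.8), np.float64(24.0)] centre [597.3 -46. ]
side z tail,mid,head [[111.2, 111.7], [111.0, 111.8], [111.7, 112.6]] head tmax,vmin,vmax [np.float64(124.3), np.float64(-22.4), np.float64(25.0)] centre [597.1 -46.2]
```

>>> {"op": "step_arm", "data": {
  "series": [-0.8, -2.9, 0, 0.03, 1, -0.7, -3.0, 0, 0.03, 1, -0.8, -4.9, 0, 0.05, 1, 0, 0, 0, 0, 1, 0, 0, 3, 0, 1, 0, 0, 4, 0, 1, 0, 0, 5, 0, 1, 0, 0, 0, 0, 1]
}}

```text
clock: 23.72
eef_pos: [499.4, -31.4, 122.8]
eef_rot: [-3.141, 0.002, 2.978]
wrist_force: [-0.2, 0.2, -3.4]
finger_gap: 15.3
finger_force: 60.0
```

```bash
python3 -c "
from h import *
tavg(3); tilt(); padz()"
```

```text
t 23.82 psi -0.164 [499.  -31.3 122.2] tau [-0.056 -0.033 -0.133  0.258 -3.326] sd 0.02
scene z tail,mid,head [[122.7, 123.4], [122.4, 122.9], [123.0, 123.8]] head tmax,vmin,vmax [np.float64(125.6), np.float64(-23.3), np.float64(22.4)] centre [599.1 -48.3]
side z tail,mid,head [[123.5, 124.2], None, [123.9, 124.8]] head tmax,vmin,vmax [np.float64(124.3), np.float64(-24.4), np.float64(22.0)] centre [597.7 -48.8]
jaw arm top [(np.int64(62), [59.89, 62.16]), (np.int64(80), [60.7, 61.95])]
```

>>> {"op": "step_arm", "data": {
  "series": [0, 0, 20, 0, 1, 0, 0, 26, 0, 1, 0, 20, 0, 0, 1, 2, 40, 0, -0.01, 1, 2, 40, 0, -0.01, 1, 2, 40, 0, -0.01, 1, 2, 40, 0, -0.01, 1, 2, 40, 0, -0.01, 1, 2, 40, 0, -0.01, 1, 3, 23, 0, -0.01, 1, 1.5, 10, 0, -0.013, 1, 0, 0, 0, 0, 1, 0, 0, 0, 0, 1]
}}

```text
clock: 25.6
eef_pos: [515.3, 261.0, 167.9]
eef_rot: [-3.141, -0.0, 2.894]
wrist_force: [0.1, -1.0, -3.4]
finger_gap: 15.4
finger_force: 60.0
```

```bash
python3 -c "
from h import *
tavg(1); tilt(); s=manip.read_state(); print(s['eef_pos'],s['eef_rot'],s['wrist_force'])
padz()"
```

```text
t 25.6 psi -0.247 [515.3 261.  167.9] tau [ 0.075  0.025  0.091 -0.952 -3.376] sd 0.0
scene z tail,mid,head [None, [167.8, 168.7], [168.6, 169.5]] head tmax,vmin,vmax [np.float64(126.9), np.float64(-24.0), np.float64(23.1)] centre [615.  235.3]
side z tail,mid,head [[169.5, 170.1], [169.0, 169.7], [169.8, 170.5]] head tmax,vmin,vmax [np.float64(123.3), np.float64(-25.1), np.float64(21.5)] centre [611.2 234.9]
[515.38983897 261.17766982 168.0743775 ] [3.14156811e+00 1.06520605e-04 2.89399519e+00] [-0.30800695 -0.14860161 -3.78656305]
jaw arm top [(np.int64(57), [60.3, 62.2]), (np.int64(78), [60.81, 62.05])]
```

>>> {"op": "step_arm", "data": {
  "series": [0, 0.5, -20, 0, 1, 0, 0, -30, 0, 1, 0, 0, -30, 0, 1, 0, 0, -25, 0, 1, 0, 0, -12, 0, 1, 0, 0, -3, 0, 1, 0, 0, -2, 0, 1, 0, 0, -1, 0, 1, 0, 0, 0, 0, 1]
}}

```text
clock: 26.88
eef_pos: [515.4, 262.4, 45.4]
eef_rot: [3.141, 0.001, 2.895]
wrist_force: [-0.2, -0.8, -4.3]
finger_gap: 15.4
finger_force: 60.0
```

>>> {"op": "step_arm", "data": {
  "series": [0, 0, -1, 0, 1, 0, 0, -1, 0, 1, 0, 0, 0, 0, 1]
}}

```text
clock: 27.25
eef_pos: [515.3, 262.4, 43.0]
eef_rot: [3.142, 0.0, 2.895]
wrist_force: [0.5, -1.1, -2.0]
finger_gap: 15.2
finger_force: 60.0
```

>>> {"op": "step_arm", "data": {
  "series": [0, 0, -0.7, 0, 1, 0, 0, 0, 0, 1, 0, 0, 0, 0, 1]
}}

```text
clock: 27.62
eef_pos: [515.3, 262.4, 42.3]
eef_rot: [3.141, 0.0, 2.895]
wrist_force: [-1.2, 1.3, -0.7]
finger_gap: 15.7
finger_force: 60.0
```

```bash
python3 -c "
from h import *
tavg(3); tilt()"
```

```text
t 27.73 psi -0.247 [515.3 262.4  42.4] tau [ 0.562 -0.014 -1.954  0.358 -0.246] sd 0.253
scene z tail,mid,head [None, [42.9, 43.6], [44.1, 45.1]] head tmax,vmin,vmax [np.float64(124.8), np.float64(-24.3), np.float64(21.8)] centre [612.7 236.6]
side z tail,mid,head [[43.7, 44.3], [43.5, 44.4], [45.0, 46.0]] head tmax,vmin,vmax [np.float64(124.8), np.float64(-26.0), np.float64(21.4)] centre [612.5 235.5]
```

>>> {"op": "step_arm", "data": {
  "series": [0, 0, 0, 0, 0.75, 0, 0, 0, 0, 0.6, 0, 0, 0, 0, 0.4, 0, 0, 0, 0, 0.4, 0, 0, 15, 0, 0.4, 0, 0, 30, 0, 0.4, 0, 0, 40, 0, 0.4, 0, 0, 40, 0, 0.4, 0, 0, 0, 0, 0.4]
}}

```text
clock: 29.0
eef_pos: [516.4, 262.9, 171.4]
eef_rot: [3.138, 0.005, 2.895]
wrist_force: [-1.1, 0.1, -0.9]
finger_gap: 56.6
finger_force: 0.0
```

Run:
```python
from h import *
snap('scene');snap('side');padz()
o=[]
for n,b in(("scene",(160,140,370,290)),("side",(170,130,370,273))):
    p,d,i=load(n); W=cloud(d,i); z=W[...,2]
    q=W[(d>0)&(abs(W[...,1]-248)<45)&(W[...,0]>430)&(W[...,0]<660)&(z>41)&(z<49)]
    h=q[q[:,0]>590]; print(n,h.min(0).round(),h.max(0).round(),np.median(h[:,2]).round(1))
    for a in(455,500,545):
        k=q[(q[:,0]>=a)&(q[:,0]<a+15)]; print(a,np.median(k[:,1:],axis=0).round(1))
    o.append(cv2.resize(p[b[1]:b[3],b[0]:b[2]],(400,286),interpolation=cv2.INTER_CUBIC))
cv2.imwrite('pics/end.png',np.hstack(o))
```

```text
jaw arm top [(np.int64(60), [60.05, 61.83]), (np.int64(76), [60.96, 62.3])]
scene [590. 213.  41.] [638. 260.  47.] 44.1
455 [274.9  41.9]
500 [261.3  42.2]
545 [249.3  42.5]
side [591. 211.  41.] [637. 259.  47.] 45.1
455 [273.1  42.8]
500 [260.9  43.6]
545 [249.2  43.5]
```

View pics/end.png

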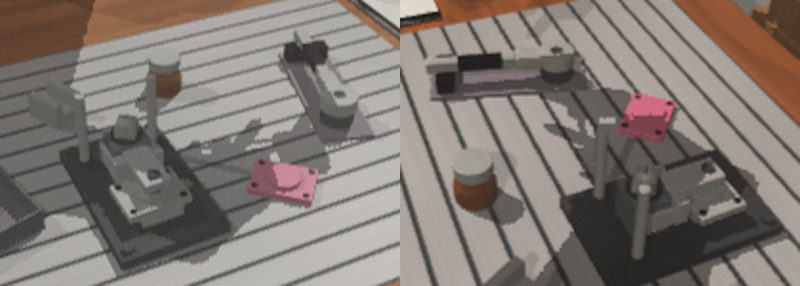

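The wrench lies on its rest as before (scene crop (325,85), side crop (500,60)). The jaw is down on the part at (150,190), and the bystanders have not moved. Handing in.

```bash
python3 -c "
from h import *
print(manip.sign_off())"
```

```text
the job is handed in; nothing more can be done
None
```

I clamped the part to about 0.3 N m above free-running (estimated from noisy torque readings), laid the wrench back on its rest as it lay, and handed the job in at about 29 s; the sign-off gave no verdict.

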